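# Set the flatbread plate to heat five and start it

## Robot

A 6-joint arm with a two-finger parallel gripper is mounted at the origin on the work surface. World frame = base frame: x ahead of the robot, y to its left, z up, the work surface at z = 0. Lengths are in m, angles in rad, forces in N, time in s.
With the tool pointing down it reaches from about 0.275 to 1 m from the base axis. Payload 8.4 kg.
Tool frame: the origin (TCP) lies on the centre line of the jaws, within the pads' length; the fingertips stand 17 mm ahead of it and the grasp point (between the pads) lies 2 mm behind it (bot.tcp_to_tips is the z of the fingertips in the tool frame, in m); z points along the fingers, y is the line along which they close (so a half turn about z gives the same grasp; the last joint's range is limited). The gripper opens to 85 mm and grips with 20 to 120 N. Pads are 22 mm wide; open, the fingers measure 114 mm over their backs; the gripper's body (76 mm by 85 mm) begins 54 mm behind the grasp point. The pads swing forward as they close: fully open they stand 13 mm farther back than shut.
Start: joints at [-1.155, 0.353, 1.633, -0, 1.155, -0.002], TCP at [0.254, -0.571, 0.225] pointing down, gripper open.
Joint ranges: [-2.63, 2.63], [-0.92, 2.1], [0.06, 2.66], [-1.3, 4.44], [0, 2.69], [-3.02, 3.02]. Speed limits (rad/s): [2.22, 2.22, 2.79, 3.14, 3.14, 3.14].

## Interface

Orientations are given as a unit quaternion [x, y, z, w].
In Python, from workcell import bot, hand, kinematics, get_obs, vision, hand_in gives the robot as it stands. The module is installed in compiled form; this text tells all that it offers. Calls block until the motion is done:
- bot.reach(position, orientation): joint-space move of the TCP to a pose.
- bot.servo_line(position, ori=None, velocity=0.15): straight line of the TCP; ori=None keeps the orientation; velocity is the mean speed in m/s.
- bot.goto_joints(angles): joint-space move.
- hand.move_gripper(opening, strength=None): finger opening in m; strength is the grip in N (None keeps the last); returns when the fingers have stopped.
- bot.dwell(seconds).
- kinematics.solve_ik(position, orientation): joint angles nearest the present ones, or None.
- get_obs(): the state.
- vision.read_camera(name): name is "scene" or "top" or "wrist"; returns a dict with "frame" (400x640x3 uint8, red, green, blue), "intrinsics" (3x3 intrinsics, pixels), "dist" ([k1, k2, p1, p2, k3] as OpenCV has them; the pictures are not rectified), "view" (4x4, takes a point from world to camera coordinates). Camera axes: x right, y down, z forward; pixel columns grow to the right and rows downward; lengths in m; the calibration is good to about 2 mm. A picture is of the moment at which its call begins. There is no depth.
A pose or a line that the arm cannot do raises bot.IKError and nothing moves.
- hand_in(): hands the job in; it is judged then, once.
The state is a dict: "time_s": time; "joint_pos": joint angles; "joint_vel": joint speeds; "joint_efforts": joint torques, N m; "position": TCP position; "orientation": TCP orientation; "wrist_force": force on the tool from outside, world axes, zero at the start; "ft_torque": the same for the moment, N m; "gripper_width": finger opening in m; "grip_force": force on a finger pad.
Only numpy, scipy, OpenCV 4.12 (cv2) and the standard library are available. Lean on these libraries where they do the work, as an engineer would, in place of code of your own. Each camera call takes 0.05 s, during which the arm holds its last target. There are 200 camera calls.

## Task

Push the pointer of the heat selector clockwise with a fingertip, counting the clicks, until it rests on heat five, and do not let it run past five. Then press the green start button fully down and let it go. Push gently, grip nothing, and leave the stamp, the jar and the cup where they stand.

Things in the scene. Friction and masses are not known exactly. Their poses are not given: they have to be found in the camera images.
- hotplate: Electric flatbread plate fixed to the bench: white box 280 mm (x) by 500 mm (y), flat control deck 60 mm above its origin, which is the centre of its underside; x away from the user, y to the user's left, z up. Dark round baking plate (radius 122 mm, 11 mm above the deck) at x 0, y +115 mm; grey panel with selector and start button on the -y side.
- dial_axis (a point): Point on the selector's vertical axis at deck height (x 0, y -110 mm of the hotplate, axes parallel to it). At off the pointer stands 108 deg counter-clockwise from hotplate +x, at heat 3 along +x, at heat 5 72 deg clockwise of it. Marks on the panel around it: red square for off, then six bars, longer with the heat, that of heat 5 orange, the others white.
- selector (a joint): Selector angle in rad, 0 at off, growing clockwise seen from above, one click each 0.628 rad (36 deg): off, heats 1 to 6 at 0, 0.628, 1.257, 1.885, 2.513, 3.142, 3.770 (end stop). Starts at off, 1, 2 or 3. Pushed about half a click on, it snaps by itself to the next position, running ahead of the finger; released, it stays. Takes about 3 N near the pointer's end.
- selector_tip (a point): Middle of the outer end of the pointer, 59 mm from the axis, 22 mm above the deck; its x points outward along the pointer. Pointer: black one-sided bar with a white line on top, 14 mm wide, from 8 to 36 mm above the deck, from 21 mm behind the axis to 59 mm before it, on a hub of radius 24 mm, 15 mm high. Nothing else rises from the deck for 85 mm around the axis.
- start_button (a joint): Travel of the start button in m: 0 released, 0.006 fully down; counts as pressed beyond 0.0045. It springs back; fully down takes 5 N.
- start_button_top (a point): Centre of the top of the green round start button (radius 18 mm) in a black collar of radius 26 mm and 12 mm height, at x -75 mm, y -200 mm of the hotplate's frame; moves with the button. The top stands 22 mm above the deck when released; pressed straight down.
- stamp: Turned wooden bread stamp standing on the bench, radius 36 mm, 108 mm high, loose; origin at the centre of its underside.
- jar: Closed jar with a red cap, radius 33 mm, 95 mm high, loose; origin at the centre of its underside.
- cup: Blue ceramic cup, rim radius 38 mm, 70 mm high, loose; origin at the centre of its underside.

How it is judged:
On the way, in this order (a step that is already met when the one before it is completed fails the run):
1. the selector rests on heat five (value of joint selector between 2.99 and 3.29 rad), for 0.3 s.
2. then the start button is fully pressed (value of joint start_button above 0.0045 m), for 0.05 s.
At the end, for the whole second after the job is handed in: The selector rests on heat five (within 0.15 rad), the start button has been pressed (beyond 4.5 mm) after that and is up again, and stamp, jar and cup are within 30 mm of where they stood (all of step 1 and value of joint start_button below 0.0015 m and distance of each of stamp, jar, cup from where it was at the start of the episode below 0.03 m); the robot touches nothing.
It fails at once if the selector runs past heat five (more than half a click) (value of joint selector above 3.46 rad).
It fails at once if the selector or the unit is gripped or pushed hard (fingers press it with more than 30 N) (contact force between the fingers and hotplate above 30 N).
It fails at once if stamp, jar or cup is shifted by more than 30 mm or lifted (distance of any of stamp, jar, cup from where it was at the start of the episode above 0.03 m).
It also fails if it takes over 72 s, if anything falls off the work surface, if the arm or the gripper's body presses on something with over 40 N, if the wrist force passes 120 N, or if a joint passes its speed limit or range.

## Working session

There is one attempt and no reset: what is moved stays moved. The work goes in short steps, each a Python script; the robot and the scene stay as the last script left them, time stands still between calls to the robot, and variables do not carry over. Pictures are saved under pics/ and viewed, at most 10 in all, crops included, and the job is handed in when it is done.

```bash
mkdir -p pics; python3 - <<'E'
from workcell import bot, hand, vision, get_obs
import cv2
for n in ["top","scene"]:
    r=vision.read_camera(n); cv2.imwrite(f"pics/{n}0.png",r["frame"][:,:,::-1])
    print(n,r["intrinsics"],r["dist"],r["view"])
o=get_obs();print(o["time_s"],o["position"],o["orientation"],bot.tcp_to_tips)
E
```

```text
top [[404.57068819   0.         317.15830616]
 [  0.         404.57068819 199.93611359]
 [  0.           0.           1.        ]] [0.01725914 0.         0.         0.         0.        ] [[-0.02725905 -0.9996209   0.00387309 -0.01727106]
 [-0.99102121  0.02651678 -0.13104892  0.54089979]
 [ 0.13089654 -0.00741059 -0.99136834  0.8033716 ]
 [ 0.          0.          0.          1.        ]]
scene [[448.31579136   0.         328.23892019]
 [  0.         448.31579136 197.40552336]
 [  0.           0.           1.        ]] [-0.1096661  0.         0.         0.         0.       ] [[ 0.14786515  0.98877225 -0.02157145 -0.05338814]
 [ 0.67490058 -0.11682295 -0.7286025  -0.31030919]
 [-0.72294198  0.09317633 -0.68459701  1.34899224]
 [ 0.          0.          0.          1.        ]]
0.1 [ 0.25342082 -0.57083083  0.22455408] [ 9.78258738e-01  2.07387236e-01 -1.27342219e-04 -5.99750617e-04] 0.017
```

View pics/top0.png

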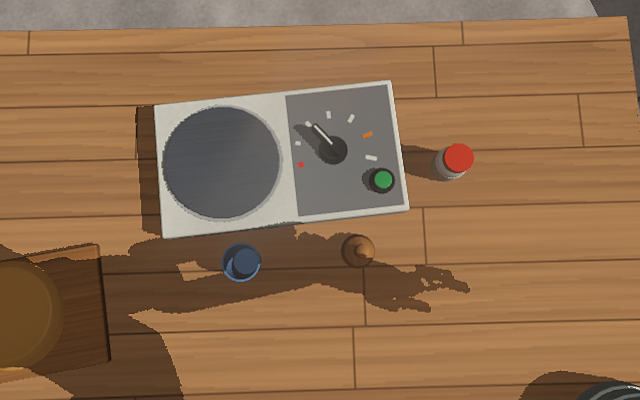

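View pics/scene0.png

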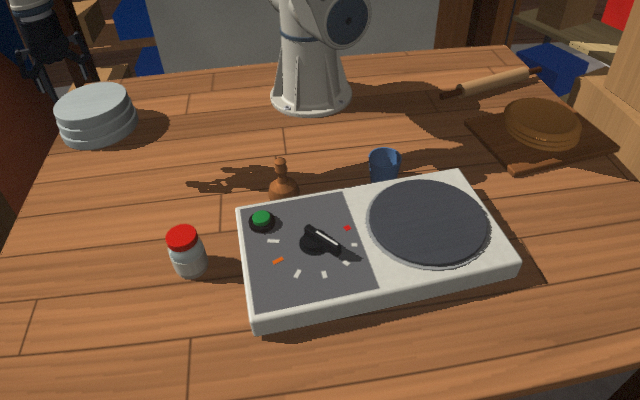

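The top view shows the pointer from the hub (334,150) to its tip (315,125), aimed at the second bar (308,124), so it is on heat 2. Off is the red mark at (301,164), heat 5 the orange bar at (368,134), and the button is at (383,180). The jar (455,160), stamp (358,250) and cup (242,262) all stand clear of the dial. The scene view agrees.

```bash
cat > h.py <<'E'
import numpy as np, cv2
from workcell import bot, hand, kinematics, get_obs, vision
def cast(r,uv,z):
    p=cv2.undistortPoints(np.float64(uv).reshape(-1,1,2),r["intrinsics"],r["dist"]).reshape(-1,2)
    V=r["view"]; R=V[:3,:3]; c=-R.T@V[:3,3]
    d=np.c_[p,np.ones(len(p))]@R
    return (c+d*((z-c[2])/d[:,2])[:,None])[:,:2]
def blobs(m,amin=8):
    n,l,s,c=cv2.connectedComponentsWithStats(m.astype(np.uint8))
    return sorted([(s[i,4],c[i]) for i in range(1,n) if s[i,4]>=amin],key=lambda t:-t[0])
E
python3 - <<'E'
from h import *
for n in ["top","scene"]:
    r=vision.read_camera(n); f=r["frame"]; hsv=cv2.cvtColor(f,cv2.COLOR_RGB2HSV); H,S,V=cv2.split(hsv)
    g=blobs((H>50)&(H<80)&(S>120)&(V>60),40)[0]
    print(n,"green",g,cast(r,[g[1]],.082))
    w=((S<45)&(V>135)).astype(np.uint8)
    cs,hi=cv2.findContours(w,cv2.RETR_CCOMP,cv2.CHAIN_APPROX_NONE)
    for c,h in zip(cs,hi[0]):
        a=cv2.contourArea(c)
        if a<2500: continue
        P=cast(r,c.reshape(-1,2),.06)
        print(" hole" if h[3]>=0 else " outer",a,cv2.boundingRect(c),cv2.minAreaRect(P.astype(np.float32)),cv2.minEnclosingCircle(cast(r,c.reshape(-1,2),.071).astype(np.float32)))
    o=[b for b in blobs((H>6)&(H<16)&(S>200)&(V>180),15)][:3]; print(" orange",o)
E
```

```text
top green (np.int32(230), array([382.96086957, 178.96521739])) [[ 0.57234087 -0.16237685]]
 outer 31941.5 (154, 80, 256, 159) ((0.6284756064414978, 0.042539775371551514), (0.2777436673641205, 0.49524447321891785), 5.0088396072387695) ((0.6266319751739502, 0.04181934893131256), 0.2777567207813263)
 hole 10511.5 (161, 106, 120, 114) ((0.6211214065551758, 0.16241680085659027), (0.2414400577545166, 0.2346729040145874), 88.62909698486328) ((0.6194766163825989, 0.1598830223083496), 0.11987566202878952)
 hole 12768.5 (285, 84, 120, 133) ((0.6415110230445862, -0.08781906217336655), (0.25719448924064636, 0.2169683575630188), 5.009044647216797) ((0.6386287212371826, -0.08745407313108444), 0.16303740441799164)
 outer 9422.0 (130, 0, 468, 28) ((0.9374499917030334, -0.1404537558555603), (0.9921326637268066, 0.06130021810531616), 88.89444732666016) ((0.93453049659729, -0.13896669447422028), 0.48963189125061035)
 outer 3460.5 (0, 0, 128, 31) ((0.9459376931190491, 0.49403515458106995), (0.26672592759132385, 0.06743025779724121), 89.33675384521484) ((0.9496234655380249, 0.4873059391975403), 0.13309496641159058)
 orange [(np.int32(23), array([367.26086957, 134.52173913]))]
scene green (np.int32(197), array([260.27918782, 217.12182741])) [[ 0.57639328 -0.16277515]]
 outer 27942.5 (235, 168, 287, 156) ((0.6329745650291443, 0.04198971390724182), (0.2771659195423126, 0.4962731599807739), 5.144680023193359) ((0.6436831951141357, 0.04016002267599106), 0.27807915210723877)
 hole 12224.5 (239, 191, 141, 124) ((0.640976071357727, -0.08782701194286346), (0.2588708996772766, 0.21839991211891174), 4.938517093658447) ((0.6504253149032593, -0.08817308396100998), 0.16308650374412537)
 hole 8577.0 (367, 178, 126, 91) ((0.6145037412643433, 0.16255831718444824), (0.2445838451385498, 0.24152688682079315), 7.9279351234436035) ((0.62593013048172, 0.1603991687297821), 0.12219203263521194)
 orange [(np.int32(25), array([277.68, 259.76]))]
```

```bash
cat >> h.py <<'E'
from scipy.spatial.transform import Rotation as Ro
YAW=np.radians(5.0); C=np.array([.6307,.0423])
rot=lambda a:np.array([[np.cos(a),-np.sin(a)],[np.sin(a),np.cos(a)]])
AX=C+rot(YAW)@[0,-.11]; BTN=C+rot(YAW)@[-.075,-.2]
SGN=1
def down(a):   # tool pointing down, tool x at world angle a
    x=np.array([np.cos(a),np.sin(a),0]); z=np.array([0,0,-1.])
    return Ro.from_matrix(np.c_[x,np.cross(z,x),z]).as_quat()
def push_pose(deg,tipz,s=1,r=.046):  # finger side touches pointer standing at deg (hotplate frame)
    a=np.radians(deg)+YAW
    p=AX+rot(a)@[r,.018]
    return np.r_[p,tipz+bot.tcp_to_tips],down(a-s*np.pi/2)
E
python3 - <<'E'
from h import *
hand.move_gripper(0.0); o=get_obs(); print(o["gripper_width"],bot.tcp_to_tips,AX,BTN)
for s in (1,-1):
    for d in (50,0,-65):
        q=kinematics.solve_ik(*push_pose(d,.078,s)); print(s,d,None if q is None else np.round(q,2))
    q=kinematics.solve_ik(np.r_[BTN,.15],down(YAW-s*np.pi/2));print(None if q is None else np.round(q,2))
E
```

```text
0.00015590244720627808 0.017 [ 0.64028713 -0.06728142] [ 0.57341655 -0.16347562]
1 50 [-0.03  0.53  1.67 -0.    0.94  2.15]
1 0 [-0.07  0.58  1.59 -0.    0.97  2.99]
1 -65 [-0.15  0.58  1.59 -0.    0.97 -2.24]
[-0.28  0.39  1.76 -0.    0.99  2.77]
-1 50 [-0.03  0.53  1.67 -0.    0.94 -0.99]
-1 0 [-0.07  0.58  1.59 -0.    0.97 -0.16]
-1 -65 [-0.15  0.58  1.59 -0.    0.97  0.9 ]
[-0.28  0.39  1.76 -0.    0.99 -0.37]
```

```bash
cat >> h.py <<'E'
def sweep(a,b,tipz=.078,step=3):
    for d in np.linspace(a,b,int(abs(b-a)/step)+1)[1:]:
        p,q=push_pose(d,tipz,-1); bot.servo_line(p,q,velocity=.02)
        f=get_obs()["wrist_force"]; print(f"{d:.0f}:{np.hypot(f[0],f[1]):.1f}",end=" ")
        if np.linalg.norm(f)>15: print("FORCE",f); return
    print()
E
python3 - <<'E'
from h import *
bot.reach(*push_pose(52,.17,-1)); bot.servo_line(push_pose(52,.078,-1)[0],velocity=.08)
print(get_obs()["wrist_force"])
sweep(52,10)
o=get_obs();print(o["time_s"],o["wrist_force"])
a=[cv2.resize(vision.read_camera(n)["frame"][y:y+150,x:x+200],(400,300)) for n,y,x in(("top",70,240),("scene",180,220))]
cv2.imwrite("pics/c1.png",np.hstack(a)[:,:,::-1])
E
```

```text
[-0.54999809 -0.38945899  0.71307956]
49:0.4 46:0.7 43:0.5 40:0.8 37:0.8 34:0.6 31:1.2 28:0.1 25:0.9 22:0.5 19:0.4 16:1.0 13:0.4 10:0.5 
8.65 [ 0.40225813 -0.36052353 -0.07401109]
```

View pics/c1.png

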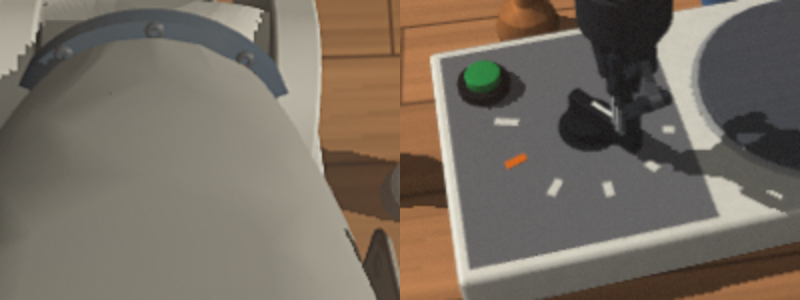

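The scene crop shows the fingertip at about (329,245) full-frame, over the pointer's outer end. The pointer still seems to aim at heat 2, so I'll check the tip height and the wrist view.

```bash
python3 - <<'E'
from h import *
r=vision.read_camera("scene"); w=vision.read_camera("wrist")
def proj(p):
    V=r["view"];rv=cv2.Rodrigues(V[:3,:3])[0]
    return cv2.projectPoints(np.float64(p).reshape(-1,1,3),rv,V[:3,3],r["intrinsics"],r["dist"])[0].reshape(-1,2).round(1)
p,_=push_pose(10,.078,-1)
o=get_obs(); print(o["position"],p, o["gripper_width"])
P=o["position"]
print("tip",proj([[P[0],P[1],P[2]-k] for k in(0,.017,.03)]))
for d in(108,72,36,0): print(d,proj(np.r_[AX+rot(np.radians(d)+YAW)@[.059,0],.096]))
print("hub",proj(np.r_[AX,.075]))
im=np.hstack([cv2.resize(r["frame"][190:280,270:380],(330,270),interpolation=2),cv2.resize(w["frame"],(432,270))])
cv2.imwrite("pics/c2.png",im[:,:,::-1])
E
```

```text
[ 0.67999443 -0.03789054  0.09499683] [ 0.68006098 -0.03798908  0.095     ] -0.00023079490398141822
tip [[332.6 245. ]
 [332.7 251.2]
 [332.8 255.8]]
108 [[340.6 217.7]]
72 [[345.7 231.7]]
36 [[338.2 246. ]]
0 [[320.4 254.7]]
hub [[313.7 238. ]]
```

View pics/c2.png

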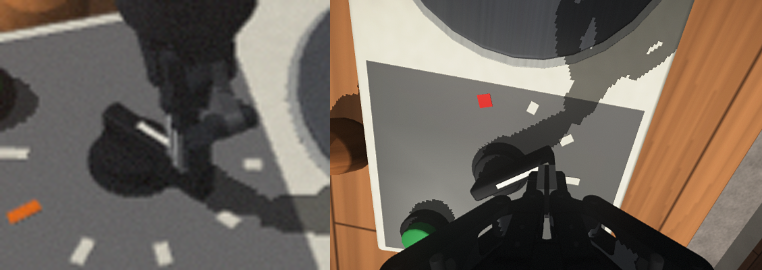

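The pointer's white line has the slope expected at heat 2 (36°), so it has not moved and the finger must be above or beside it. I'll check where the fingertip projects in the wrist view.

```bash
python3 - <<'E'
from h import *
r=vision.read_camera("wrist"); f=r["frame"]
def proj(p):
    V=r["view"];rv=cv2.Rodrigues(V[:3,:3])[0]
    return cv2.projectPoints(np.float64(p).reshape(-1,1,3),rv,V[:3,3],r["intrinsics"],r["dist"])[0].reshape(-1,2)
o=get_obs(); P=o["position"]
x0,y0=200,150; k=3
im=cv2.resize(f[y0:y0+190,x0:x0+250],(750,570))
def dot(p,c):
    for u in proj(p): cv2.circle(im,tuple(int(v) for v in (u-[x0,y0])*k),4,c,-1)
dot([[P[0],P[1],P[2]-h] for h in(0,.017)],(255,255,0))
for d,c in((36,(0,255,0)),(0,(255,0,255))): dot([np.r_[AX+rot(np.radians(d)+YAW)@[q,0],.096] for q in(0,.059)],c)
print(f[160:340,200:450].mean(), proj(P))
cv2.imwrite("pics/c3.png",np.clip(im.astype(float)*1.8,0,255)[:,:,::-1])
E
```

```text
77.29358518518518 [[322.26285147 252.77475387]][ WARN:0@0.429] global loadsave.cpp:1063 imwrite_ Unsupported depth image for selected encoder is fallbacked to CV_8U.
```

View pics/c3.png

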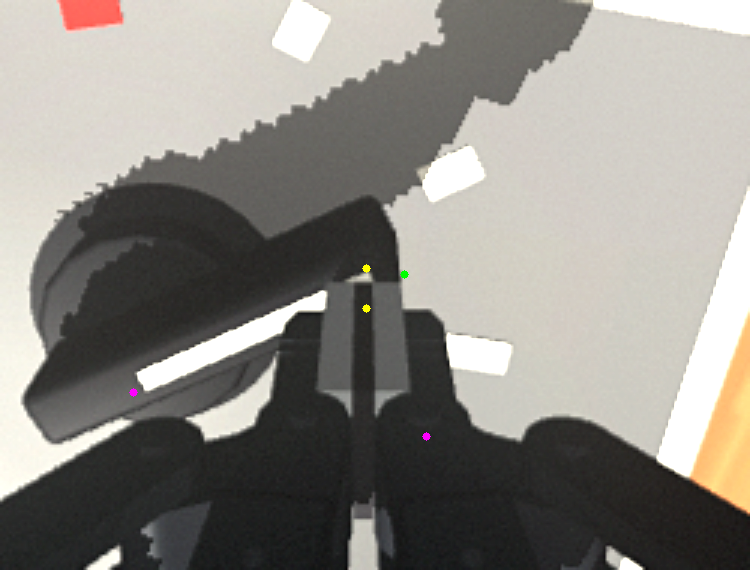

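The white line runs exactly along the projected heat-2 line, and the pads cover part of it without any contact force. So the shut fingertips stand higher than the nominal 17 mm. I'll calibrate them with a guarded touch on the bare deck on the counter-clockwise side.

```bash
cat >> h.py <<'E'
def touch(p,zmin,lim,step=.001,v=.02):   # guarded descent of TCP from present height at xy p
    z=get_obs()["position"][2]; fz=0
    f0=get_obs()["wrist_force"][2]
    while z>zmin:
        z-=step; bot.servo_line(np.r_[p[:2],z],velocity=v)
        fz=get_obs()["wrist_force"][2]-f0
        if abs(fz)>lim: break
    o=get_obs(); print("touch z",o["position"][2],"cmd",z,"fz",fz,"t",o["time_s"]); return z
E
python3 - <<'E'
from h import *
p,q=push_pose(10,.13,-1); bot.servo_line(p,velocity=.1)
p,q=push_pose(58,.13,-1); bot.reach(p,q)
p,q=push_pose(58,.080,-1); bot.servo_line(p,velocity=.1); bot.dwell(.2)
touch(p,.066,2.5)
p[2]=get_obs()["position"][2]+.03; bot.servo_line(p,velocity=.1)
E
```

```text
touch z 0.06571131302001244 cmd 0.06581744454961994 fz -0.5742089492335072 t 19.2083
```

```bash
python3 - <<'E'
from h import *
p,q=push_pose(58,.080,-1); p[2]=.068; bot.servo_line(p,velocity=.1); bot.dwell(.1)
z=touch(p,.040,2.5,.001,.03)
r=vision.read_camera("scene");w=vision.read_camera("wrist")
im=np.hstack([cv2.resize(r["frame"][180:280,250:380],(390,300),interpolation=2),cv2.resize(w["frame"][120:340,180:460],(382,300))])
cv2.imwrite("pics/c4.png",im[:,:,::-1])
print(get_obs()["wrist_force"],get_obs()["gripper_width"])
E
```

```text
touch z 0.053977122516578 cmd 0.053031794348317216 fz 8.62371095393297 t 23.9333
[-2.94845981  0.15209954 10.02473677] 0.000449861678114196
```

View pics/c4.png

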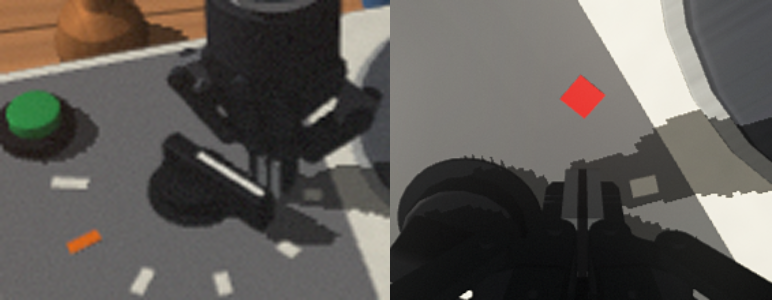

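The scene view shows the fingertips down on the deck on the counter-clockwise side of the pointer, near the heat-1 mark. Contact came at TCP z 0.054, so the shut tips are really about 6 mm behind the TCP. I'll lift to 0.061 and push the first click.

```bash
cat >> h.py <<'E'
TZ=.061-.017
def line_angle():  # pointer angle (deg, hotplate frame) from white line in scene view
    r=vision.read_camera("scene"); f=r["frame"]; H,S,V=cv2.split(cv2.cvtColor(f,cv2.COLOR_RGB2HSV))
    n,l,s,c=cv2.connectedComponentsWithStats(((S<60)&(V>130)).astype(np.uint8))
    for i in range(1,n):
        if s[i,4]<12 or s[i,4]>400: continue
        ys,xs=np.nonzero(l==i); P=(cast(r,np.c_[xs,ys],.096)-AX)@rot(YAW)
        if np.linalg.norm(P.mean(0))<.05:
            m=P.mean(0); d=np.linalg.svd(P-m)[2][0]; d=d*np.sign(d@m)
            print("line",s[i,4],m.round(3),"ang",np.degrees(np.arctan2(d[1],d[0])).round(1))
E
python3 - <<'E'
from h import *
p,q=push_pose(58,TZ,-1); bot.servo_line(p,velocity=.05); print(get_obs()["wrist_force"])
line_angle(); sweep(58,10,TZ); line_angle(); print(get_obs()["time_s"])
E
```

```text
[ 0.38028482 -0.47708823 -0.01374859]
line 52 [0.024 0.019] ang 35.8
55:1.8 52:0.8 49:1.3 46:0.4 43:0.4 40:0.1 37:2.9 34:3.7 31:0.7 28:1.3 25:1.0 22:0.9 19:0.8 16:0.4 13:0.2 10:0.3 
line 50 [0.03  0.001] ang -0.0
28.975
```

One click: the pointer is on heat 3. On to heat 4, with a check, and then heat 5.

```bash
python3 - <<'E'
from h import *
sweep(10,-18,TZ); line_angle(); print(get_obs()["time_s"])
E
```

```text
7:0.5 4:0.6 1:1.8 -2:2.4 -6:1.7 -9:2.4 -12:0.6 -15:0.8 -18:1.0 
31.575
```

```bash
python3 - <<'E'
from h import *
sweep(-18,-30,TZ)
r=vision.read_camera("scene");w=vision.read_camera("wrist")
im=np.hstack([cv2.resize(r["frame"][180:280,250:380],(390,300),interpolation=2),cv2.resize(w["frame"][120:340,180:460],(382,300))])
cv2.imwrite("pics/c5.png",im[:,:,::-1])
E
```

```text
-21:0.8 -24:1.2 -27:0.2 -30:0.5
```

View pics/c5.png

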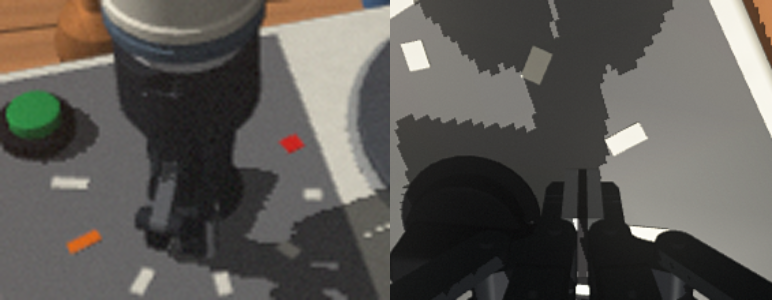

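The pointer's end is now towards the heat-4 bar (scene crop (140,280)), with no contact force, so it sits on heat 4. Final click: sweep to -55°, which is 17° short of the heat-5 position, then back off and check.

```bash
python3 - <<'E'
from h import *
sweep(-30,-55,TZ); bot.dwell(.2); print(get_obs()["wrist_force"])
p,q=push_pose(-45,TZ,-1); bot.servo_line(p,q,velocity=.05)
p,q=push_pose(-45,.12,-1); bot.servo_line(p,velocity=.1)
p=np.r_[BTN,.125]; bot.reach(p,down(YAW+np.pi/2))
line_angle(); print(get_obs()["time_s"])
r=vision.read_camera("scene")
cv2.imwrite("pics/c6.png",cv2.resize(r["frame"][150:290,220:400],(720,560),interpolation=2)[:,:,::-1])
E
```

```text
-33:0.1 -36:0.3 -39:2.2 -42:2.1 -46:1.2 -49:1.2 -52:1.1 -55:1.0 
[ 0.34084866 -0.56135716  0.20321511]
line 50 [ 0.016 -0.023] ang -54.2
37.4583
```

View pics/c6.png

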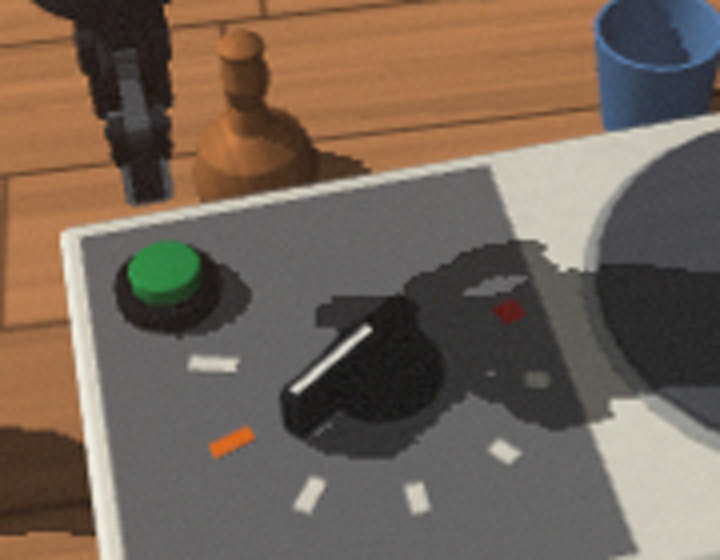

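The pointer is at −54°, balanced on the crest between heat 4 and 5. It needs a few more degrees, so I'll push to about −63°.

```bash
python3 - <<'E'
from h import *
p,q=push_pose(-42,.12,-1); bot.reach(p,q)
p,q=push_pose(-42,TZ,-1); bot.servo_line(p,velocity=.1)
sweep(-42,-63,TZ); bot.dwell(.1)
p,q=push_pose(-52,TZ,-1); bot.servo_line(p,q,velocity=.05)
p,q=push_pose(-52,.12,-1); bot.servo_line(p,velocity=.1)
p=np.r_[BTN,.125]; bot.reach(p,down(YAW+np.pi/2))
line_angle(); print(get_obs()["time_s"])
E
```

```text
-45:0.5 -48:1.0 -51:0.2 -54:1.0 -57:0.8 -60:1.1 -63:0.4 
line 52 [ 0.008 -0.028] ang -71.9
43.65
```

The pointer is at −71.9°, resting on heat 5. Now the button.

```bash
python3 - <<'E'
from h import *
bot.servo_line(np.r_[BTN,.081],velocity=.1); bot.dwell(.1)
touch(BTN,.066,7.5,.0005,.02); bot.dwell(.2); print(get_obs()["wrist_force"],get_obs()["position"])
E
```

```text
touch z 0.06995386133616932 cmd 0.06961389891084677 fz 9.049196347633517 t 50.3417
[-1.34538257  0.14989891  8.88537769] [ 0.57348558 -0.16351274  0.06995177]
```

```bash
python3 - <<'E'
from h import *
from workcell import hand_in
bot.servo_line(np.r_[BTN,.15],velocity=.1); bot.dwell(.3); line_angle()
o=get_obs();print(o["time_s"],o["wrist_force"]); print(hand_in())
E
```

```text
line 52 [ 0.008 -0.028] ang -71.9
51.8417 [-0.24096676  0.06082148 -0.3366211 ]
the job is handed in; nothing more can be done
None
```

I handed the job in at 51.8 s of the 72 s limit; the hand-in returned no verdict. The selector rests on heat five (−71.9° measured, −72° nominal), the start button was pressed to its stop with about 9 N and let go, and the arm went nowhere near the stamp, jar or cup.

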